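Set the carved cats on their plinths

ROBOT

A 6-joint arm with a two-finger parallel gripper is mounted at the origin on the work surface. World frame = base frame: x ahead of the robot, y to its left, z up, the work surface at z = 0. Lengths are in m, angles in degrees, forces in N, time in s.
With the tool pointing down it reaches from about 0.275 to 0.875 m from the base axis. Payload 12.5 kg.
Tool frame: the origin (TCP) lies midway between the tips of the shut fingers; the grasp point (between the pads) lies 19 mm behind it (arm.grip_point_offset is the distance from the TCP to the grasp point, in m); z points along the fingers, y is the line along which they close (so a half turn about z gives the same grasp; the last joint's range is limited). The gripper opens to 85 mm and grips with 20 to 120 N. Pads are 22 mm wide; open, the fingers measure 114 mm over their backs; the gripper's body (76 mm by 85 mm) begins 54 mm behind the grasp point. The pads swing forward as they close: fully open they stand 13 mm farther back than shut.
Start: joints at [66.887, 20.094, 94.641, -0, 65.266, -4.847], TCP at [0.172, 0.522, 0.231] pointing down, gripper open.
Joint ranges: [-157.81, 157.81], [-45, 120.19], [0.68, 151.7], [-89.99, 269.99], [4.06, 180], [-164.3, 164.3]. Speed limits (degrees/s): [127.2, 127.2, 159.86, 180, 180, 180].

INTERFACE

Orientations are given as a 3x3 rotation matrix whose columns are the frame's x, y, z axes.
In Python, from plant import arm gives the robot as it stands.
- The arm moves only by the shell command python3 steer.py [OPENING], which reads ROWS from standard input. ROWS is a JSON list that holds a single list of rows (three levels of brackets), with 1 to 5 rows, each of 6 numbers: dx, dy, dz in shares of the most that a row can go, 1 being 50 mm, then a rotation vector rx, ry, rz in units of 5 degrees; each row shifts and turns the commanded pose from where the row before left it, along the tool's axes as they then stand; what a row does not reach is not made up. A row lasts 1/10 s, in which the tool goes at most 0.05 m and 8.59 degrees, less where a joint would pass 70% of its speed; a pose out of reach is approached as far as the arm can. OPENING is the finger opening in m, set as the command begins (- or left out keeps the last). The fingers move at their own pace and stop on an object; the grip force is fixed at half the most. Time passes only in rows, so rows that do not move let the fingers close. It prints the time, the measured TCP pose, the force, the opening and the grip force at its end. Input that does not fit is refused with a message, and nothing moves.
- arm.state(): the state, without advancing time (a new reading comes with each control period).
- arm.get_image(name): name is "side" or "top" or "wrist"; returns the picture (480x640x3 uint8, red, green, blue); there is no depth.
- arm.camera_model(name): a dict with "K" (3x3 intrinsics, pixels), "k1" (the pictures are not rectified: a ray, as slopes to the right and down, at radius r is drawn at 1 + k1 r^2 times it, then the intrinsics apply), "R" (3x3) and "t" (3): a world point X has camera coordinates R X + t; the wrist camera has in their place "T_tool_cam" (4x4, takes a point from camera to tool coordinates, whose origin is the TCP and whose axes are the flange's). Camera axes: x right, y down, z forward; pixel columns grow to the right and rows downward; lengths in m; the calibration is good to about 2 mm. A picture is of the moment at which its call begins: read the wrist's pose just before it. camera_model takes no time and is no camera call.
- arm.job_done(): hands the job in; it is judged then, once.
The state is a dict: "time_s": time; "joint_positions": joint angles; "qd": joint speeds; "joint_efforts": joint torques, N m; "tool_pos": TCP position; "ee_rot": TCP orientation; "contact_force": force on the tool from outside, world axes, zero at the start; "moment": the same for the moment, N m; "width": finger opening in m; "finger_force": force on a finger pad.
Only numpy, scipy, OpenCV 4.12 (cv2) and the standard library are available. Lean on these libraries where they do the work, as an engineer would, in place of code of your own. Each camera call takes 0.05 s, during which the arm holds its last target. There are 200 camera calls.

TASK

Put the three carved cats up for display: stand each on the dark plinth of its size (the large cat on the large plinth, the medium on the medium, the small on the small), upright, in the middle of the top and square with the plinth, the cat's length along the plinth's longer side (it may face either way). Leave the owl, the duck and the sanding block where they are.

Things in the scene. Friction and masses are not known exactly. Their poses are not given: they have to be found in the camera images.
- cat_large: large of three seated cats carved in pale wood (pointed ears), loose, about 120 g, 110 mm tall. Origin: centre of underside; z up, x tail to nose. Oblong foot 70 (x) by 46 (y) by 10 (z) mm. Grip the flat parallel flanks 34.0 mm apart across y, centred on the origin, 24 mm long, z = 10 to 62 mm. Round head 31 mm wide above, its centre 14 mm forward.
- cat_medium: medium of three seated cats carved in pale wood (pointed ears), loose, about 70 g, 86 mm tall. Origin: centre of underside; z up, x tail to nose. Oblong foot 55 (x) by 36 (y) by 8 (z) mm. Grip the flat parallel flanks 26.5 mm apart across y, centred on the origin, 19 mm long, z = 8 to 48 mm. Round head 24 mm wide above, its centre 11 mm forward.
- cat_small: small of three seated cats carved in pale wood (pointed ears), loose, about 40 g, 66 mm tall. Origin: centre of underside; z up, x tail to nose. Oblong foot 42 (x) by 28 (y) by 6 (z) mm. Grip the flat parallel flanks 20.4 mm apart across y, centred on the origin, 14 mm long, z = 6 to 37 mm. Round head 19 mm wide above, its centre 8 mm forward.
- plinth_large: large of three plain oblong dark-wood plinths lying on the bench, 120 (x) by 88 (y) mm and 25 mm high with a flat top; stuck to the bench, it does not move. Origin: centre of its underside; x along its longer side, z up.
- plinth_medium: medium of three plain oblong dark-wood plinths lying on the bench, 90 (x) by 64 (y) mm and 25 mm high with a flat top; stuck to the bench, it does not move. Origin: centre of its underside; x along its longer side, z up.
- plinth_small: small of three plain oblong dark-wood plinths lying on the bench, 60 (x) by 44 (y) mm and 25 mm high with a flat top; stuck to the bench, it does not move. Origin: centre of its underside; x along its longer side, z up.
- owl: carved owl in the same pale wood, loose, upright, round-bodied (45 mm across) on a round foot 52 mm across, 86 mm tall, no pointed ears. Not a cat; stays where it is. Origin: centre of its underside, z up.
- duck: carved duck in the same pale wood, loose, low and long: about 115 mm long (x, bill to +x), 43 mm wide, 75 mm tall. Not a cat; stays where it is. Origin: centre of its underside.
- sanding_block: wooden sanding block with a cork sole, loose, 110 (x) by 65 (y) by 38 (z) mm, lying at the right of the work. Stays where it is. Origin: centre of its underside.

How it is judged (in metres and radians):
At the end, for the whole second after the job is handed in: Each cat stands released and at rest on the top of the plinth of its own size: centre within 10 mm of the plinth's centre, upright within 0.1 rad, its x axis within 0.2 rad of the plinth's x axis, either way round. Owl, duck and sanding block are within 30 mm of where they started (horizontal distance between cat_large and plinth_large below 0.01 m and z of cat_large in the frame of plinth_large between 0.022 and 0.029 m and angle between each of cat_large, cat_medium, cat_small's own z axis and vertical below 0.1 rad and angle between the x axis of cat_large and the x axis of plinth_large, either way round below 0.2 rad and linear speed of each of cat_large, cat_medium, cat_small below 0.02 m/s and angular speed of each of cat_large, cat_medium, cat_small below 0.2 rad/s and horizontal distance between cat_medium and plinth_medium below 0.01 m and z of cat_medium in the frame of plinth_medium between 0.022 and 0.029 m and angle between the x axis of cat_medium and the x axis of plinth_medium, either way round below 0.2 rad and horizontal distance between cat_small and plinth_small below 0.01 m and z of cat_small in the frame of plinth_small between 0.022 and 0.029 m and angle between the x axis of cat_small and the x axis of plinth_small, either way round below 0.2 rad and distance of each of owl, duck, sanding_block from where it was at the start of the episode below 0.03 m); the robot touches nothing.
It fails at once if the owl is moved by more than 30 mm (distance of owl from where it was at the start of the episode above 0.03 m).
It fails at once if the duck is moved by more than 30 mm (distance of duck from where it was at the start of the episode above 0.03 m).
It fails at once if the sanding block is moved by more than 30 mm (distance of sanding_block from where it was at the start of the episode above 0.03 m).
It also fails if it takes over 93 s, if anything falls off the work surface, if the arm or the gripper's body presses on something with over 40 N, if the wrist force passes 120 N, or if a joint passes its speed limit or range.

## Working session

There is one attempt and no reset: what is moved stays moved. The work goes in short steps, Python scripts to look and compute and a shell command to move; the robot and the scene stay as the last step left them, time stands still between calls to the robot, and variables do not carry over. Pictures are saved under pics/ and viewed, at most 14 in all, crops included, and the job is handed in when it is done.

```bash
ls; mkdir -p pics
python3 - <<'E'
from plant import arm
import cv2
for n in("top","side"):
    cv2.imwrite(f"pics/{n}0.png",arm.get_image(n)[:,:,::-1]); print(n,arm.camera_model(n))
s=arm.state();print(s);print(arm.camera_model("wrist"),arm.grip_point_offset)
E
```

```text
pics
plant.py
steer.py
top {'K': array([[556.39902522,   0.        , 322.36806602],
       [  0.        , 556.39902522, 232.2095898 ],
       [  0.        ,   0.        ,   1.        ]]), 'k1': -0.16624545122077491, 'R': array([[-2.51464245e-02, -9.99676878e-01, -3.71440754e-03],
       [-9.89833783e-01,  2.54187849e-02, -1.39939156e-01],
       [ 1.39988355e-01,  1.57676637e-04, -9.90153138e-01]]), 't': array([-0.0873991 ,  0.51968265,  1.18549334])}
side {'K': array([[450.87757062,   0.        , 311.00846406],
       [  0.        , 450.87757062, 241.02804129],
       [  0.        ,   0.        ,   1.        ]]), 'k1': -0.0893693308587861, 'R': array([[-0.99532037, -0.09658248,  0.00303116],
       [-0.07447021,  0.74670048, -0.6609785 ],
       [ 0.06157558, -0.6581111 , -0.75039872]]), 't': array([0.5011455 , 0.12608265, 0.95590593])}
{'time_s': 0.1, 'joint_positions': array([ 6.68842282e+01,  2.01219693e+01,  9.46751502e+01, -9.26356768e-04,
        6.52646860e+01, -4.84569797e+00]), 'qd': array([ 0.03494634, -0.07412802, -0.05442022, -0.02171248, -0.1260423 ,
        0.0598912 ]
[... 411 characters left out ...]
-0.40885363,  0.72072139, -0.3437397 ]), 'moment': array([ 0.0216174 , -0.02263206,  0.02285504]), 'finger_force': 0.0, 'width': 0.08539105778747874}
{'K': array([[338.30397059,   0.        , 314.73013501],
       [  0.        , 338.30397059, 240.08309294],
       [  0.        ,   0.        ,   1.        ]]), 'k1': -0.0626707783773533, 'T_tool_cam': array([[-2.35037012e-04, -9.45479254e-01, -3.25682245e-01,
         8.39320544e-02],
       [ 9.99998968e-01, -6.83911177e-04,  1.26376880e-03,
         1.37712448e-03],
       [-1.41760491e-03, -3.25681612e-01,  9.45478439e-01,
        -1.42538551e-01],
       [ 0.00000000e+00,  0.00000000e+00,  0.00000000e+00,
         1.00000000e+00]])} 0.0187
```

View pics/top0.png

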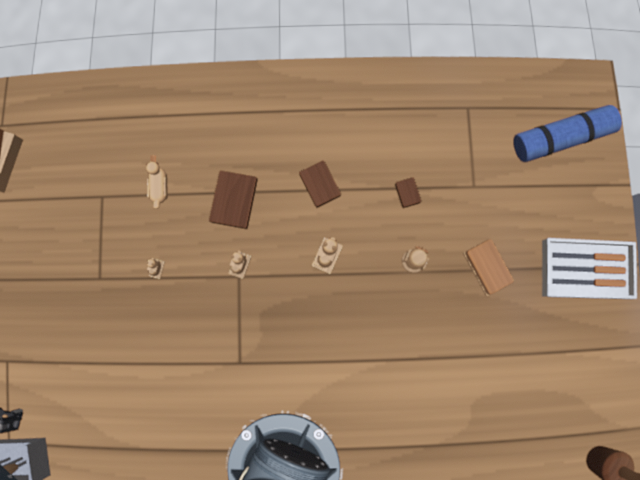

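View pics/side0.png

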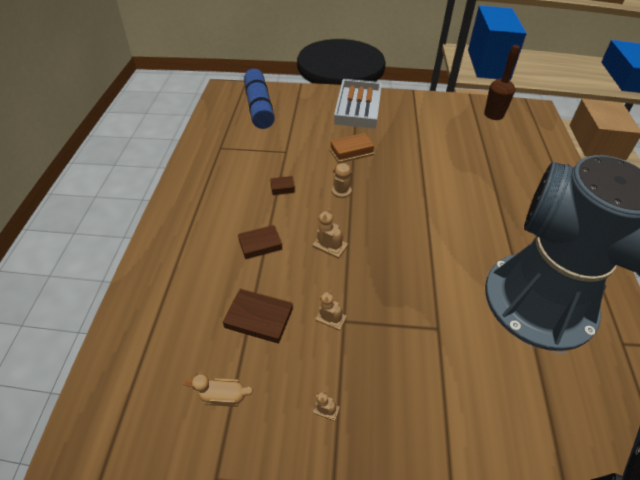

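```bash
cat > h.py <<'E'
import numpy as np, cv2
from plant import arm
def ray(name,uv,st=None):
    c=arm.camera_model(name);K=c["K"];k=c["k1"]
    d=np.array([k,0,0,0,0.])
    p=cv2.undistortPoints(np.array([[uv]],float),K,d)[0,0]
    v=np.array([p[0],p[1],1])
    if "R" in c: return -c["R"].T@c["t"], c["R"].T@v
    T=c["T_tool_cam"];Rt=st["ee_rot"]
    return st["tool_pos"]+Rt@T[:3,3], Rt@T[:3,:3]@v
def px(name,uv,z,st=None):
    o,v=ray(name,uv,st); return o+v*(z-o[2])/v[2]
def proj(name,X,st=None):
    c=arm.camera_model(name)
    if "R" in c: P=c["R"]@X+c["t"]
    else:
        T=c["T_tool_cam"]; P=T[:3,:3].T@(st["ee_rot"].T@(X-st["tool_pos"])-T[:3,3])
    x=P[:2]/P[2]; x=x*(1+c["k1"]*(x@x)); return c["K"][:2,:2]@x+c["K"][:2,2]
E
python3 - <<'E'
import cv2
im=cv2.imread("pics/top0.png")
for i,x in enumerate((130,330)):
    c=cv2.resize(im[150:300,x:x+200],None,fx=4,fy=4,interpolation=cv2.INTER_CUBIC); cv2.imwrite(f"pics/c{i}.png",c)
E
```

```text
(no output)
```

View pics/c0.png

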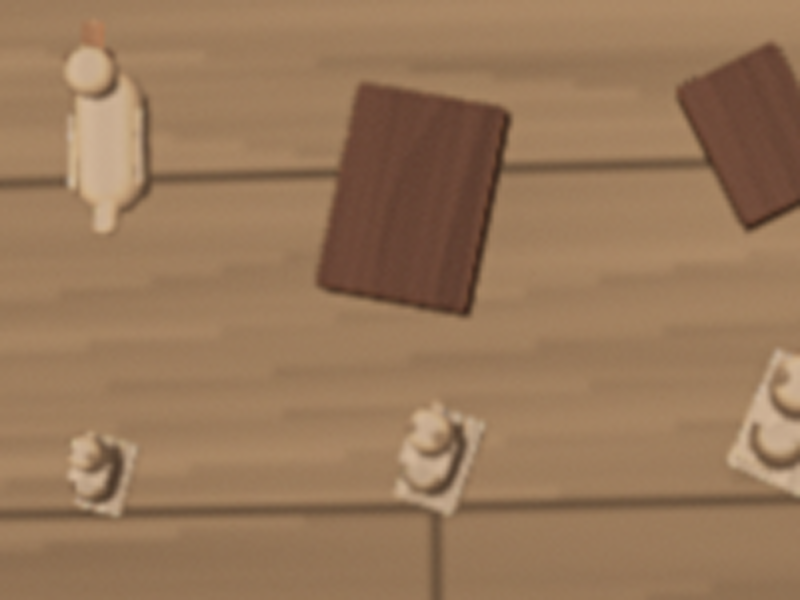

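View pics/c1.png

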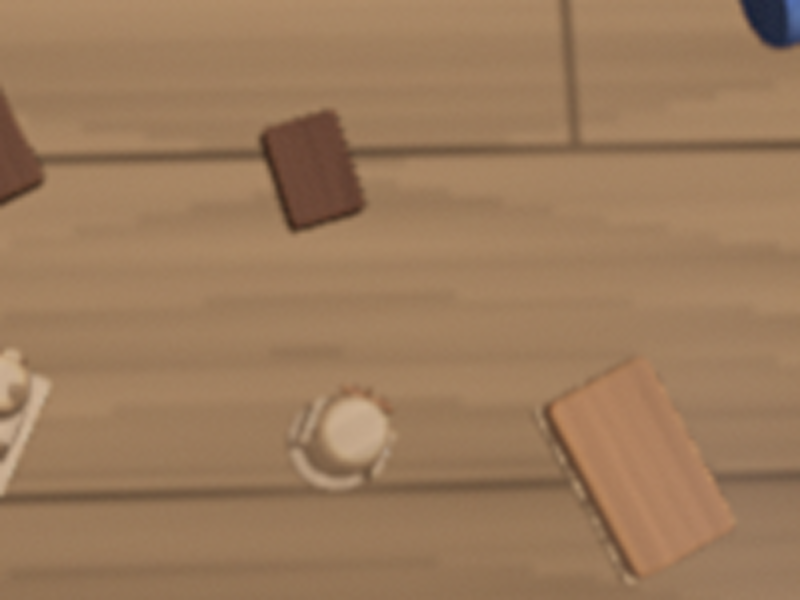

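```bash
cat > fit.py <<'E'
from h import *
from scipy.optimize import least_squares
# corners order: (+x+y),(+x-y),(-x-y),(-x+y) ; None if hidden
def fit(name,cor,L,W,z,st=None):
    S=np.array([[1,1],[1,-1],[-1,-1],[-1,1]])*[L/2,W/2]
    ii=[i for i,c in enumerate(cor) if c is not None]
    P=np.array([px(name,cor[i],z,st)[:2] for i in ii])
    def f(q):
        c,s=np.cos(q[2]),np.sin(q[2]); return (S[ii]@np.array([[c,s],[-s,c]])+q[:2]-P).ravel()
    e=P[-1]-P[0]
    best=min((least_squares(f,[*P.mean(0),a]) for a in np.arange(-3,3,.5)),key=lambda r:r.cost)
    return best.x[:2].round(4),np.degrees(best.x[2]).round(1),(best.fun*1e3).round(1)
E
python3 - <<'E'
from fit import *
def T(cs): return [None if c is None else ((c[0]+.5)/4-.5+130,(c[1]+.5)/4-.5+150) for c in cs]
D={"PL":([(360,83),(508,110),(466,314),(318,287)],.12,.088,.025),
"PM":([(680,88),(773,42),(842,182),(748,228)],.09,.064,.025),
"PS":([(1064,130),(1132,110),(1164,209),(1095,230)],.06,.044,.025),
"CL":([(777,350),(850,380),(803,495),(730,462)],.07,.046,.01),
"CM":([None,(484,420),(450,515),(396,497)],.055,.036,.008),
"CS":([None,(134,440),(118,517),(75,503)],.042,.028,.006)}
for k,(c,L,W,z) in D.items(): print(k,*fit("top",T(c),L,W,z))
for k,c in (("owl foot",(1135,440)),("owlhead",(1153,430)),("duck",(105,150))): print(k,px("top",T([c])[0],0 if 'foot' in k else .06))
E
```

```text
PL [0.5993 0.0988] -11.7 [ 0.3  0.5  0.9 -1.1 -0.8 -1.  -0.4  1.7]
PM [ 0.6301 -0.0976] 24.5 [-0.4  2.9  0.7 -2.2  0.7 -2.9 -1.   2.1]
PS [ 0.6052 -0.2956] 14.9 [-0.   1.9  0.5 -1.4 -0.1 -1.7 -0.3  1.2]
CL [ 0.4694 -0.1099] -24.2 [ 0.9  0.4  0.  -1.2 -0.2 -0.5 -0.7  1.3]
CM [0.4536 0.0876] -18.4 [-0.6  0.3  0.  -2.   0.6  1.8]
CS [0.4496 0.28  ] -12.0 [-0.8 -0.6  1.7 -0.8 -0.9  1.4]
owl foot [ 0.454722   -0.30424606  0.        ]
owlhead [ 0.45461269 -0.30444793  0.06      ]
duck [0.62437816 0.26599118 0.06      ]
```

```bash
cat > d.py <<'E'
# d.py x y z yaw_x_deg(cat/plinth x axis): tool-axis deltas after turning
import sys; from h import *
x,y,z,a=map(float,sys.argv[1:5]); s=arm.state(); R=s["ee_rot"]
ya=np.degrees(np.arctan2(R[1,1],R[0,1])); t=(a+90-ya+90)%180-90
if len(sys.argv)>5: t=a+float(sys.argv[5])-ya
c,n=np.cos(np.radians(t)),np.sin(np.radians(t)); R2=np.array([[c,-n,0],[n,c,0],[0,0,1]])@R
d=np.array([x,y,z])-s["tool_pos"]
print("turn rz",round(-t,2),"then",(R2.T@d).round(4),"or shift first",(R.T@d).round(4),"z",s["tool_pos"].round(4),"j6",s["joint_positions"][5].round(0),s["time_s"])
E
python3 d.py .45 .28 .2 -12
```

```text
turn rz -6.27 then [-0.322  -0.1789  0.031 ] or shift first [-0.3396 -0.1427  0.0309] z [0.1723 0.522  0.2308] j6 -5.0 0.1
```
Length 0.37 → 8+ rows at <0.05; use 10 rows: -0.0322,-0.0179,.0031 each; plus settle.

The manual's scale: shifts go in shares of 50 mm and turns go in units of 5 degrees. Converting my numbers, -0.032 m is -0.64, -0.018 m is -0.36, -6.3 degrees is -1.26.

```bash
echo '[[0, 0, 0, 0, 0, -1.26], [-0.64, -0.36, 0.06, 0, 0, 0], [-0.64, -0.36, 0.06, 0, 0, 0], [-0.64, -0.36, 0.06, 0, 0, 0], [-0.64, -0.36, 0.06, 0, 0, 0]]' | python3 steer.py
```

```text
refused: ROWS must be a list holding one list of rows, three levels of brackets. Nothing was moved.
```

Refused on format, not on reach. It needs a list holding one list of rows, three levels of brackets.

```bash
echo '[[[0, 0, 0, 0, 0, -1.26], [-0.64, -0.36, 0.06, 0, 0, 0], [-0.64, -0.36, 0.06, 0, 0, 0], [-0.64, -0.36, 0.06, 0, 0, 0], [-0.64, -0.36, 0.06, 0, 0, 0]]]' | python3 steer.py
echo '[[[-0.64, -0.36, 0.06, 0, 0, 0], [-0.64, -0.36, 0.06, 0, 0, 0], [-0.64, -0.36, 0.06, 0, 0, 0], [-0.64, -0.36, 0.06, 0, 0, 0], [-0.64, -0.36, 0.06, 0, 0, 0]]]' | python3 steer.py
echo '[[[-0.68, -0.34, 0.08, 0, 0, 0], [0, 0, 0, 0, 0, 0], [0, 0, 0, 0, 0, 0], [0, 0, 0, 0, 0, 0]]]' | python3 steer.py
python3 d.py .45 .28 .2 -12
python3 - <<'E'
from h import *
import pickle
s=arm.state();im=arm.get_image("wrist");cv2.imwrite("pics/w1.png",im[:,:,::-1]);pickle.dump(s,open("w1.pkl","wb"))
E
```

```text
time_s: 0.6
tool_pos: [0.2834, 0.4242, 0.219]
ee_rot: [[-0.978, 0.207, -0.0], [0.207, 0.978, -0.0], [0.0, -0.0, -1.0]]
contact_force: [0.7, 0.3, 0.7]
width: 0.0853
finger_force: 0.0
time_s: 1.1
tool_pos: [0.4214, 0.3029, 0.204]
ee_rot: [[-0.978, 0.207, -0.0], [0.207, 0.978, -0.0], [0.0, -0.0, -1.0]]
contact_force: [-0.2, 1.1, 0.2]
width: 0.0852
finger_force: 0.0
time_s: 1.5
tool_pos: [0.4496, 0.2809, 0.2002]
ee_rot: [[-0.978, 0.207, -0.001], [0.207, 0.978, -0.0], [0.0, -0.0, -1.0]]
contact_force: [-0.1, 0.4, -0.3]
width: 0.0852
finger_force: 0.0
turn rz 0.07 then [-0.0006 -0.0008  0.0002] or shift first [-0.0006 -0.0008  0.0002] z [0.4496 0.2809 0.2002] j6 -51.0 1.5
```

View pics/w1.png

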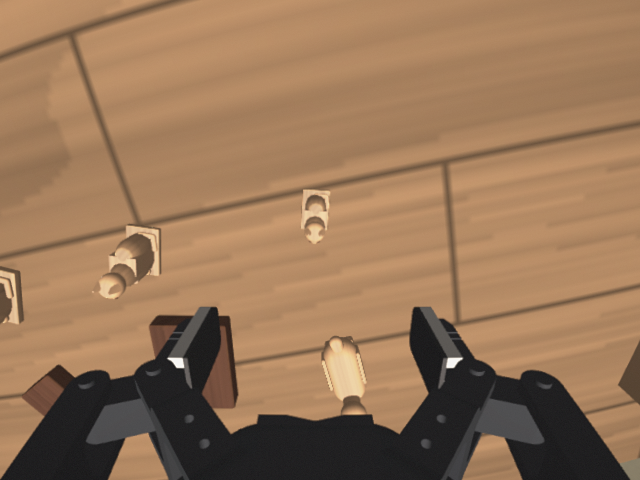

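Run:
```python
from h import *
import pickle
s=pickle.load(open("w1.pkl","rb"))
from fit import fit
def T(c): return [None if p is None else p for p in c]
print("proj CS origin",proj("wrist",np.array([.4496,.28,.006]),s))
a=np.radians(-12)
for sx,sy in ((-1,-1),(-1,1),(1,1),(1,-1)):
    p=np.array([sx*.021,sy*.014]); X=np.array([.4496+p[0]*np.cos(a)-p[1]*np.sin(a),.28+p[0]*np.sin(a)+p[1]*np.cos(a),.006]); print(sx,sy,proj("wrist",X,s).round(1))
im=cv2.imread("pics/w1.png");cv2.imwrite("pics/w1c.png",cv2.resize(im[170:320,90:340],None,fx=3.2,fy=3.2,interpolation=cv2.INTER_CUBIC))
```

```text
proj CS origin [312.15514908 210.5325599 ]
-1 -1 [298.2 190.2]
-1 1 [326.1 190.2]
1 1 [325.6 230.2]
1 -1 [298.8 230.1]
```

View pics/w1c.png

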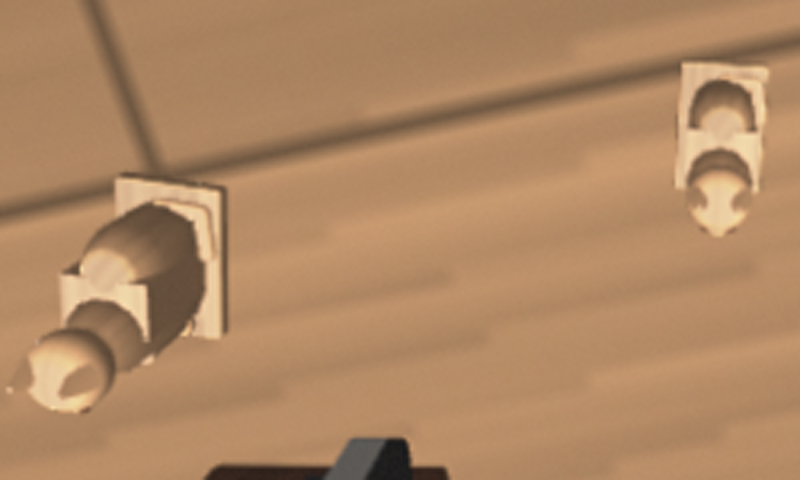

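```bash
python3 - <<'E'
from fit import *
import pickle
s=pickle.load(open("w1.pkl","rb"))
T=lambda c:[None if p is None else ((p[0]+.5)/3.2-.5+90,(p[1]+.5)/3.2-.5+170) for p in c]
# image left = -y world
print(fit("wrist",T([(757,190),(677,188),(682,63),(768,68)]),.042,.028,.006,s))
print(fit("wrist",T([(226,338),None,(117,175),(226,187)]),.055,.036,.008,s))
E
python3 d.py .4496 .278 .012 -15
```

```text
(array([0.4494, 0.283 ]), np.float64(-15.2), array([ 1.4,  0.8,  0.1, -0.9, -0.8, -0.4, -0.6,  0.6]))
(array([0.454 , 0.0939]), np.float64(-19.8), array([ 0.4,  0.2, -0.5,  0.3,  0.1, -0.5]))
turn rz 3.09 then [-0.0009 -0.0029  0.1883] or shift first [-0.0008 -0.003   0.1883] z [0.4495 0.2811 0.2003] j6 -51.0 1.55
```

```bash
echo '[[[0, 0.02, 0.8, 0, 0, 0.4], [0, 0, 0.8, 0, 0, 0], [0, 0, 0.8, 0, 0, 0], [0, 0, 0.6, 0, 0, 0], [0, 0, 0.4, 0, 0, 0]]]' | python3 steer.py | head -2
echo '[[[0, 0, 0.26, 0, 0, 0], [0, 0, 0.1, 0, 0, 0], [0, 0, 0, 0, 0, 0], [0, 0, 0, 0, 0, 0]]]' | python3 steer.py
python3 d.py .4496 .282 .012 -14
echo '[[[0, 0, 0, 0, 0, 0], [0, 0, 0, 0, 0, 0], [0, 0, 0, 0, 0, 0], [0, 0, 0, 0, 0, 0], [0, 0, 0, 0, 0, 0]]]' | python3 steer.py 0.0
echo '[[[0, 0, 0, 0, 0, 0], [0, 0, 0, 0, 0, 0], [0, 0, 0, 0, 0, 0], [0, 0, 0, 0, 0, 0], [0, 0, 0, 0, 0, 0]]]' | python3 steer.py
```

```text
time_s: 2.05
tool_pos: [0.4489, 0.2818, 0.0283]
time_s: 2.45
tool_pos: [0.4509, 0.2818, 0.0132]
ee_rot: [[-0.971, 0.241, 0.001], [0.241, 0.971, 0.001], [-0.001, 0.001, -1.0]]
contact_force: [-0.3, -0.3, 0.8]
width: 0.0856
finger_force: 0.0
turn rz 0.05 then [ 0.0013 -0.0001  0.0012] or shift first [ 0.0013 -0.0001  0.0012] z [0.4509 0.2818 0.0132] j6 -49.0 2.45
time_s: 2.95
tool_pos: [0.4507, 0.2815, 0.0126]
ee_rot: [[-0.97, 0.241, 0.001], [0.241, 0.97, 0.0], [-0.0, 0.0, -1.0]]
contact_force: [1.6, 0.7, 0.2]
width: 0.0191
finger_force: 58.6
time_s: 3.45
tool_pos: [0.4507, 0.2815, 0.0126]
ee_rot: [[-0.97, 0.241, 0.001], [0.241, 0.97, 0.0], [-0.0, 0.0, -1.0]]
contact_force: [-0.6, -0.7, 5.1]
width: 0.0191
finger_force: 59.2
```

```bash
echo '[[[0, 0, -0.4, 0, 0, 0], [0, 0, -0.8, 0, 0, 0], [0, 0, -0.8, 0, 0, 0], [0, 0, -0.8, 0, 0, 0], [0, 0, -0.4, 0, 0, 0]]]' | python3 steer.py; echo '[[[0, 0, 0, 0, 0, 0]]]' | python3 steer.py |tail -2; python3 d.py .6062 -.2954 .172 14.9
```

```text
time_s: 3.95
tool_pos: [0.4512, 0.2818, 0.1755]
ee_rot: [[-0.97, 0.241, 0.003], [0.241, 0.97, 0.002], [-0.003, 0.002, -1.0]]
contact_force: [1.3, -0.6, -1.1]
width: 0.0192
finger_force: 58.6
width: 0.0193
finger_force: 58.6
turn rz -28.86 then [-0.001  -0.5977  0.0011] or shift first [-0.2894 -0.523   0.0024] z [0.4516 0.282  0.175 ] j6 -49.0 4.05
```

```bash
echo '[[[0, 0, 0, 0, 0, -1.44], [0, 0, 0, 0, 0, -1.44], [0, 0, 0, 0, 0, -1.44], [0, 0, 0, 0, 0, -1.44], [0, -0.4, 0, 0, 0, 0]]]' | python3 steer.py|head -2
echo '[[[0, -0.8, 0, 0, 0, 0], [0, -0.8, 0, 0, 0, 0], [0, -0.8, 0, 0, 0, 0], [0, -0.8, 0, 0, 0, 0], [0, -0.8, 0, 0, 0, 0]]]' | python3 steer.py|head -2
echo '[[[0, -0.8, 0, 0, 0, 0], [0, -0.8, 0, 0, 0, 0], [0, -0.8, 0, 0, 0, 0], [0, -0.8, 0, 0, 0, 0], [0, -0.8, 0, 0, 0, 0]]]' | python3 steer.py|head -2
echo '[[[0, -0.8, 0, 0, 0, 0], [0, -0.8, 0, 0, 0, 0], [0, -0.8, 0, 0, 0, 0], [0, -0.8, 0, 0, 0, 0], [0, -0.3, 0, 0, 0, 0]]]' | python3 steer.py|head -2
echo '[[[0, 0, 0, 0, 0, 0], [0, 0, 0, 0, 0, 0], [0, 0, 0, 0, 0, 0]]]' | python3 steer.py; python3 d.py .6062 -.2954 .172 14.9
python3 - <<'E'
from h import *
import pickle
s=arm.state();im=arm.get_image("wrist");cv2.imwrite("pics/w2.png",im[:,:,::-1]);pickle.dump(s,open("w2.pkl","wb"))
E
```

```text
time_s: 4.55
tool_pos: [0.4547, 0.2627, 0.1708]
time_s: 5.05
tool_pos: [0.5063, 0.0671, 0.1709]
time_s: 5.55
tool_pos: [0.5575, -0.1261, 0.1707]
time_s: 6.05
tool_pos: [0.6024, -0.2968, 0.1701]
time_s: 6.35
tool_pos: [0.6025, -0.2925, 0.1717]
ee_rot: [[-0.966, -0.257, -0.001], [-0.257, 0.966, 0.001], [0.001, 0.001, -1.0]]
contact_force: [-0.8, 0.5, -0.9]
width: 0.0191
finger_force: 58.8
turn rz -0.01 then [-0.0028 -0.0037 -0.0003] or shift first [-0.0028 -0.0037 -0.0003] z [ 0.6025 -0.2925  0.1717] j6 -135.0 6.35
```

View pics/w2.png

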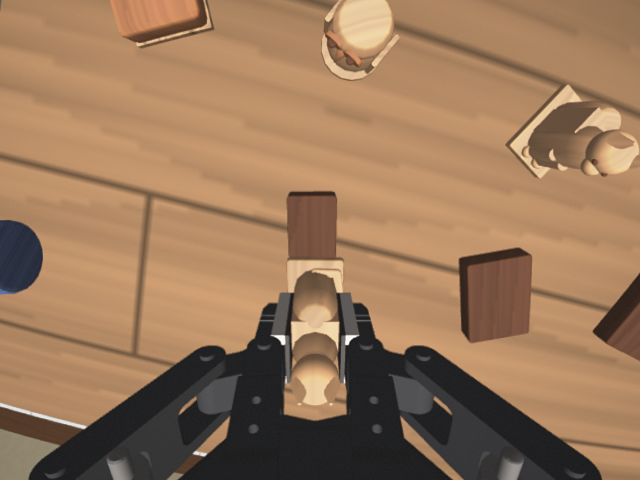

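Run:
```python
from h import *
import pickle
s=pickle.load(open("w2.pkl","rb"))
a=px("wrist",(288,197),.025,s)[:2];b=px("wrist",(336.5,196.5),.025,s)[:2];d=a-b
print(a,b,np.linalg.norm(d),np.degrees(np.arctan2(d[1],d[0]))+90)
u=np.array([np.cos(np.radians(14.9)),np.sin(np.radians(14.9))]);print((a+b)/2+.03*u)
# PM corners top near face: left(461,267) right(531,259) top; far(?)(529,330),(470,341)
from fit import fit
print(fit("wrist",[(529,330),(470,341),(461,267),(531,259)],.09,.064,.025,s))
```

```text
[ 0.58581428 -0.31929185] [ 0.57461813 -0.27874444] 0.04206478908665862 15.436165243577804
[ 0.60920749 -0.29130416]
(array([ 0.6331, -0.0952]), np.float64(-333.5), array([ 2.8,  1. ,  4.2, -0.2, -1.6,  2.6, -5.3, -3.4]))
```

```bash
python3 - <<'E'
from h import *
import pickle
s=pickle.load(open("w2.pkl","rb"))
for y in (259,261):
  p=px("wrist",(315.5,y),s["tool_pos"][2]-.0126+.006,s); print(s["ee_rot"].T@(p-s["tool_pos"]))
E
python3 d.py .6082 -.2932 .0386 15
```

```text
[0.02217227 0.0015946  0.00662081]
[0.02114352 0.00159513 0.00661992]
turn rz -0.1 then [-0.0053 -0.0022  0.1334] or shift first [-0.0053 -0.0021  0.1334] z [ 0.6026 -0.2925  0.172 ] j6 -135.0 6.4
```

```bash
echo '[[[-0.1, -0.04, 0.6, 0, 0, 0], [0, 0, 0.6, 0, 0, 0], [0, 0, 0.6, 0, 0, 0], [0, 0, 0.4, 0, 0, 0], [0, 0, 0.2, 0, 0, 0]]]' | python3 steer.py|head -2
echo '[[[0, 0, 0.16, 0, 0, 0], [0, 0, 0.08, 0, 0, 0], [0, 0, 0, 0, 0, 0], [0, 0, 0, 0, 0, 0]]]' | python3 steer.py
python3 d.py .6082 -.2932 .0386 15
```

```text
time_s: 6.9
tool_pos: [0.6074, -0.2931, 0.0504]
time_s: 7.3
tool_pos: [0.6086, -0.2946, 0.0412]
ee_rot: [[-0.967, -0.256, 0.001], [-0.256, 0.967, -0.001], [-0.001, -0.001, -1.0]]
contact_force: [-0.3, -0.7, -0.4]
width: 0.0188
finger_force: 58.7
turn rz -0.16 then [-0.      0.0015  0.0026] or shift first [-0.      0.0015  0.0026] z [ 0.6086 -0.2946  0.0412] j6 -135.0 7.3
```

Down 2.6 mm, release, retreat.

To row units: 0.002 m is 0.04, 0.001 m is 0.02.

```bash
echo '[[[0, 0.02, 0.04, 0, 0, 0], [0, 0, 0.02, 0, 0, 0], [0, 0, 0.02, 0, 0, 0], [0, 0, 0, 0, 0, 0]]]' | python3 steer.py
echo '[[[0, 0, 0, 0, 0, 0], [0, 0, 0, 0, 0, 0], [0, 0, 0, 0, 0, 0], [0, 0, 0, 0, 0, 0], [0, 0, 0, 0, 0, 0]]]' | python3 steer.py 0.085
echo '[[[0, 0, -0.2, 0, 0, 0], [0, 0, -0.6, 0, 0, 0], [0, 0, -0.8, 0, 0, 0], [0, 0, -0.8, 0, 0, 0], [0, 0, -0.8, 0, 0, 0]]]' | python3 steer.py|head -2
python3 d.py .454 .091 .2 -19
```

```text
time_s: 7.7
tool_pos: [0.608, -0.2934, 0.0376]
ee_rot: [[-0.967, -0.256, 0.0], [-0.256, 0.967, -0.0], [-0.0, -0.0, -1.0]]
contact_force: [-5.0, 3.1, 11.0]
width: 0.0197
finger_force: 60.3
time_s: 8.2
tool_pos: [0.6079, -0.2935, 0.0362]
ee_rot: [[-0.967, -0.256, -0.0], [-0.256, 0.967, 0.0], [0.0, 0.0, -1.0]]
contact_force: [0.2, 0.3, -0.1]
width: 0.0845
finger_force: 0.0
time_s: 8.7
tool_pos: [0.6077, -0.2934, 0.1988]
turn rz 33.84 then [ 0.2705  0.3134 -0.0015] or shift first [ 0.0502  0.4109 -0.0014] z [ 0.6077 -0.2934  0.1988] j6 -135.0 8.7
```

```bash
echo '[[[0, 0, 0, 0, 0, 1.7], [0, 0, 0, 0, 0, 1.7], [0, 0, 0, 0, 0, 1.7], [0, 0, 0, 0, 0, 1.66], [0.2, 0.24, 0, 0, 0, 0]]]' | python3 steer.py|head -2
echo '[[[0.52, 0.6, 0, 0, 0, 0], [0.52, 0.6, 0, 0, 0, 0], [0.52, 0.6, 0, 0, 0, 0], [0.52, 0.6, 0, 0, 0, 0], [0.52, 0.6, 0, 0, 0, 0]]]' | python3 steer.py|head -2
echo '[[[0.52, 0.6, 0, 0, 0, 0], [0.52, 0.6, 0, 0, 0, 0], [0.52, 0.6, 0, 0, 0, 0], [0.52, 0.6, 0, 0, 0, 0], [0.52, 0.6, 0, 0, 0, 0]]]' | python3 steer.py|head -2
echo '[[[0, 0, 0, 0, 0, 0], [0, 0, 0, 0, 0, 0], [0, 0, 0, 0, 0, 0]]]' | python3 steer.py|head -3;python3 d.py .454 .090 .022 -19
```

```text
time_s: 9.2
tool_pos: [0.6024, -0.2798, 0.197]
time_s: 9.7
tool_pos: [0.5274, -0.0934, 0.1971]
time_s: 10.2
tool_pos: [0.4533, 0.0907, 0.1971]
time_s: 10.5
tool_pos: [0.4544, 0.0887, 0.1967]
ee_rot: [[-0.946, 0.325, 0.001], [0.325, 0.946, -0.0], [-0.001, 0.0, -1.0]]
turn rz 0.01 then [0.0009 0.001  0.1747] or shift first [0.0009 0.001  0.1747] z [0.4544 0.0887 0.1967] j6 -66.0 10.5
```

To row units: 0.04 m is 0.8, 0.03 m is 0.6.

```bash
echo '[[[0.02, 0.02, 0.8, 0, 0, 0], [0, 0, 0.8, 0, 0, 0], [0, 0, 0.8, 0, 0, 0], [0, 0, 0.6, 0, 0, 0], [0, 0, 0.3, 0, 0, 0]]]' | python3 steer.py | head -2
echo '[[[0, 0, 0.16, 0, 0, 0], [0, 0, 0.04, 0, 0, 0], [0, 0, 0, 0, 0, 0], [0, 0, 0, 0, 0, 0]]]' | python3 steer.py
python3 d.py .454 .090 .022 -19
echo '[[[0, 0, 0, 0, 0, 0], [0, 0, 0, 0, 0, 0], [0, 0, 0, 0, 0, 0], [0, 0, 0, 0, 0, 0], [0, 0, 0, 0, 0, 0]]]' | python3 steer.py 0.0
echo '[[[0, 0, 0, 0, 0, 0], [0, 0, 0, 0, 0, 0], [0, 0, 0, 0, 0, 0]]]' | python3 steer.py
echo '[[[0, 0, -0.4, 0, 0, 0], [0, 0, -0.6, 0, 0, 0], [0, 0, -0.6, 0, 0, 0], [0, 0, -0.6, 0, 0, 0], [0, 0, -0.4, 0, 0, 0]]]' | python3 steer.py
python3 d.py .6313 -.0968 .152 24.5
```

```text
time_s: 11.0
tool_pos: [0.4526, 0.0894, 0.0289]
time_s: 11.4
tool_pos: [0.454, 0.0905, 0.0221]
ee_rot: [[-0.946, 0.325, 0.002], [0.325, 0.946, 0.0], [-0.001, 0.001, -1.0]]
contact_force: [0.0, -0.2, -0.1]
width: 0.0847
finger_force: 0.0
turn rz 0.02 then [-0.0002 -0.0005  0.0001] or shift first [-0.0002 -0.0005  0.0001] z [0.454  0.0905 0.0221] j6 -66.0 11.4
time_s: 11.9
tool_pos: [0.4535, 0.0907, 0.0216]
ee_rot: [[-0.946, 0.325, 0.001], [0.325, 0.946, 0.0], [-0.0, 0.0, -1.0]]
contact_force: [-1.5, -0.1, 6.8]
width: 0.0253
finger_force: 59.7
time_s: 12.2
tool_pos: [0.4535, 0.0907, 0.0216]
ee_rot: [[-0.946, 0.325, 0.0], [0.325, 0.946, 0.0], [-0.0, 0.0, -1.0]]
contact_force: [-0.6, -0.2, 5.8]
width: 0.0255
finger_force: 59.7
time_s: 12.7
tool_pos: [0.4536, 0.0907, 0.1532]
ee_rot: [[-0.946, 0.325, 0.002], [0.325, 0.946, 0.0], [-0.002, 0.001, -1.0]]
contact_force: [1.4, 0.1, -0.9]
width: 0.0256
finger_force: 59.2
turn rz -43.46 then [-0.0839 -0.2443  0.0011] or shift first [-0.2289 -0.1196  0.0015] z [0.4536 0.0907 0.1532] j6 -66.0 12.7
```

```bash
echo '[[[0, 0, 0, 0, 0, -1.7], [0, 0, 0, 0, 0, -1.7], [0, 0, 0, 0, 0, -1.7], [0, 0, 0, 0, 0, -1.7], [0, 0, 0, 0, 0, -1.7]]]' | python3 steer.py|head -2
echo '[[[-0.2, -0.6, 0, 0, 0, -0.2], [-0.2, -0.6, 0, 0, 0, 0], [-0.2, -0.6, 0, 0, 0, 0], [-0.2, -0.6, 0, 0, 0, 0], [-0.2, -0.6, 0, 0, 0, 0]]]' | python3 steer.py|head -2
echo '[[[-0.2, -0.6, 0, 0, 0, 0], [-0.2, -0.6, 0, 0, 0, 0], [-0.18, -0.48, 0, 0, 0, 0], [0, 0, 0, 0, 0, 0], [0, 0, 0, 0, 0, 0]]]' | python3 steer.py|head -2
echo '[[[0, 0, 0, 0, 0, 0], [0, 0, 0, 0, 0, 0]]]' | python3 steer.py; python3 d.py .6313 -.0968 .152 24.5
python3 - <<'E'
from h import *
import pickle
s=arm.state();im=arm.get_image("wrist");cv2.imwrite("pics/w3.png",im[:,:,::-1]);pickle.dump(s,open("w3.pkl","wb"))
E
```

```text
time_s: 13.2
tool_pos: [0.4531, 0.0906, 0.1512]
time_s: 13.7
tool_pos: [0.5613, -0.0265, 0.1511]
time_s: 14.2
tool_pos: [0.6215, -0.0899, 0.1507]
time_s: 14.4
tool_pos: [0.6215, -0.0891, 0.1514]
ee_rot: [[-0.909, -0.416, -0.0], [-0.416, 0.909, 0.0], [0.0, 0.0, -1.0]]
contact_force: [-0.6, 0.9, -0.5]
width: 0.0255
finger_force: 59.3
turn rz 0.07 then [-0.0057 -0.011  -0.0006] or shift first [-0.0057 -0.0111 -0.0006] z [ 0.6215 -0.0891  0.1514] j6 -127.0 14.4
```

View pics/w3.png

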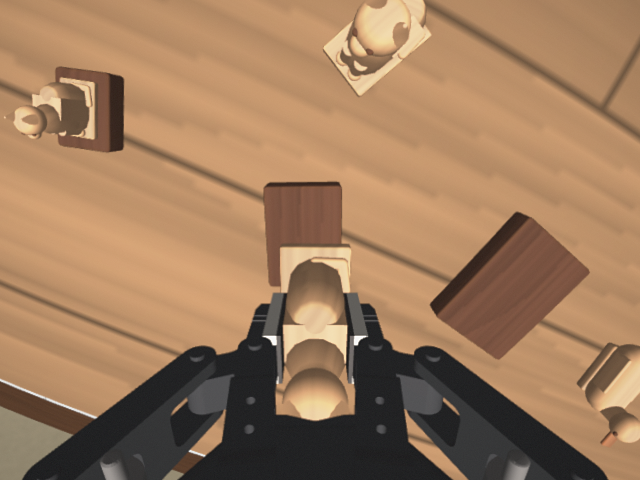

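Run:
```python
from h import *
from fit import fit
import pickle
s=pickle.load(open("w3.pkl","rb"))
print(fit("wrist",[None,(269.5,286),(264.5,188),(341.5,186.5)],.09,.064,.025,s))
for y in (245,247): print(s["ee_rot"].T@(px("wrist",(316,y),s["tool_pos"][2]-.0216+.008,s)-s["tool_pos"]))
print(fit("wrist",[(498,359),(431,306),(522,221),(588,270)],.088,.12,.025,s))
```

```text
(array([ 0.6331, -0.0921]), np.float64(25.1), array([ 1.8,  0.4, -0.6, -1.4, -1.1,  1. ]))
[0.02652586 0.0016767  0.01360633]
[0.02547984 0.00167774 0.0136061 ]
(array([0.6015, 0.0988]), np.float64(-12.2), array([-10.7,  15.4, -11.9,  -8.1,   4.3, -19.2,  18.4,  12. ]))
```

```bash
python3 d.py .6307 -.0962 .0466 24.8
echo '[[[-0.1, -0.2, 0.4, 0, 0, -0.06], [0, 0, 0.6, 0, 0, 0], [0, 0, 0.5, 0, 0, 0], [0, 0, 0.3, 0, 0, 0], [0, 0, 0.16, 0, 0, 0]]]' | python3 steer.py|head -2
echo '[[[0, 0, 0.06, 0, 0, 0], [0, 0, 0, 0, 0, 0], [0, 0, 0, 0, 0, 0]]]' | python3 steer.py
python3 d.py .6307 -.0962 .0466 24.8
```

```text
turn rz -0.23 then [-0.0053 -0.0102  0.1048] or shift first [-0.0054 -0.0102  0.1048] z [ 0.6216 -0.0892  0.1514] j6 -127.0 14.45
time_s: 14.95
tool_pos: [0.6302, -0.0965, 0.0522]
time_s: 15.25
tool_pos: [0.6312, -0.0969, 0.0514]
ee_rot: [[-0.907, -0.42, 0.002], [-0.42, 0.907, -0.0], [-0.001, -0.001, -1.0]]
contact_force: [0.4, 0.3, 0.1]
width: 0.0254
finger_force: 59.3
turn rz 0.04 then [0.0002 0.0009 0.0048] or shift first [0.0002 0.0009 0.0048] z [ 0.6312 -0.0969  0.0514] j6 -128.0 15.25
```

To row units: 0.003 m is 0.06, 0.002 m is 0.04.

```bash
echo '[[[0, 0.02, 0.06, 0, 0, 0], [0, 0, 0.04, 0, 0, 0], [0, 0, 0.02, 0, 0, 0], [0, 0, 0, 0, 0, 0]]]' | python3 steer.py
echo '[[[0, 0, 0, 0, 0, 0], [0, 0, 0, 0, 0, 0], [0, 0, 0, 0, 0, 0], [0, 0, 0, 0, 0, 0], [0, 0, 0, 0, 0, 0]]]' | python3 steer.py 0.085
echo '[[[0, 0, -0.2, 0, 0, 0], [0, 0, -0.6, 0, 0, 0], [0, 0, -0.8, 0, 0, 0], [0, 0, -0.8, 0, 0, 0], [0, 0, -0.8, 0, 0, 0]]]' | python3 steer.py|head -2
echo '[[[0, 0, 0, 0, 0, 0], [0, 0, 0, 0, 0, 0]]]' | python3 steer.py|head -2
python3 d.py .4694 -.109 .205 -24.5
```

```text
time_s: 15.65
tool_pos: [0.6306, -0.0959, 0.0466]
ee_rot: [[-0.908, -0.42, 0.001], [-0.42, 0.908, -0.0], [-0.001, -0.001, -1.0]]
contact_force: [-8.6, 1.2, 20.9]
width: 0.0259
finger_force: 62.1
time_s: 16.15
tool_pos: [0.6302, -0.0959, 0.0441]
ee_rot: [[-0.908, -0.42, -0.0], [-0.42, 0.908, 0.0], [0.0, 0.0, -1.0]]
contact_force: [-0.1, 1.0, -0.6]
width: 0.0848
finger_force: 0.0
time_s: 16.65
tool_pos: [0.63, -0.0959, 0.2067]
time_s: 16.85
tool_pos: [0.6304, -0.096, 0.2055]
turn rz 49.33 then [ 0.1411 -0.0786  0.0004] or shift first [0.1516 0.0558 0.0002] z [ 0.6304 -0.096   0.2055] j6 -128.0 16.85
```

```bash
python3 - <<'E'
from h import *
from fit import fit
import pickle
s=pickle.load(open("w3.pkl","rb"))
a=np.radians(-24.2)
for sx,sy in ((1,1),(1,-1),(-1,-1),(-1,1)):
    p=np.array([sx*.035,sy*.023]); X=np.array([.4694+p[0]*np.cos(a)-p[1]*np.sin(a),-.1099+p[0]*np.sin(a)+p[1]*np.cos(a),.01]); print(sx,sy,proj("wrist",X,s).round(1))
print(fit("wrist",[(431,36),(360,96),(323,50),None],.046,.07,.01,s),fit("wrist",[(360,96),(323,50),None,(431,36)],.07,.046,.01,s))
E
echo '[[[0, 0, 0, 0, 0, 1.7], [0, 0, 0, 0, 0, 1.7], [0, 0, 0, 0, 0, 1.7], [0, 0, 0, 0, 0, 1.7], [0, 0, 0, 0, 0, 1.7]]]' | python3 steer.py|head -2
echo '[[[0.4, -0.22, 0, 0, 0, 1.36], [0.6, -0.34, 0, 0, 0, 0], [0.6, -0.34, 0, 0, 0, 0], [0.6, -0.34, 0, 0, 0, 0], [0.6, -0.34, 0, 0, 0, 0]]]' | python3 steer.py|head -2
echo '[[[0, 0, 0, 0, 0, 0], [0, 0, 0, 0, 0, 0], [0, 0, 0, 0, 0, 0]]]' | python3 steer.py|head -2
python3 d.py .4694 -.109 .042 -24.5
```

```text
1 1 [355.6  92.8]
1 -1 [316.8  44.1]
-1 -1 [389.5 -23.6]
-1 1 [427.2  29. ]
(array([ 0.4712, -0.1047]), np.float64(65.2), array([-0.8,  0.4,  1.2,  0.6, -0.4, -1. ])) (array([ 0.4712, -0.1047]), np.float64(-24.8), array([ 1.2,  0.6, -0.4, -1. , -0.8,  0.4]))
time_s: 17.35
tool_pos: [0.6295, -0.0958, 0.2027]
time_s: 17.85
tool_pos: [0.4683, -0.1123, 0.203]
time_s: 18.15
tool_pos: [0.471, -0.1125, 0.2039]
turn rz 0.04 then [0.0029 0.0025 0.1619] or shift first [0.0029 0.0025 0.1619] z [ 0.471  -0.1125  0.2039] j6 -84.0 18.15
```

```bash
echo '[[[0.06, 0.08, 0.6, 0, 0, 0], [0, 0, 0.8, 0, 0, 0], [0, 0, 0.8, 0, 0, 0], [0, 0, 0.6, 0, 0, 0], [0, 0, 0.26, 0, 0, 0]]]' | python3 steer.py | head -2
echo '[[[0, 0, 0.12, 0, 0, 0], [0, 0, 0.06, 0, 0, 0], [0, 0, 0, 0, 0, 0], [0, 0, 0, 0, 0, 0]]]' | python3 steer.py
python3 d.py .470 -.108 .042 -24.5
echo '[[[0, 0, 0, 0, 0, 0], [0, 0, 0, 0, 0, 0], [0, 0, 0, 0, 0, 0], [0, 0, 0, 0, 0, 0], [0, 0, 0, 0, 0, 0]]]' | python3 steer.py 0.0
echo '[[[0, 0, 0, 0, 0, 0], [0, 0, 0, 0, 0, 0], [0, 0, 0, 0, 0, 0]]]' | python3 steer.py
echo '[[[0, 0, -0.4, 0, 0, 0], [0, 0, -0.6, 0, 0, 0], [0, 0, -0.6, 0, 0, 0], [0, 0, -0.6, 0, 0, 0], [0, 0, -0.4, 0, 0, 0]]]' | python3 steer.py
python3 d.py .600 .098 .172 -12
```

```text
time_s: 18.65
tool_pos: [0.4686, -0.1071, 0.0484]
time_s: 19.05
tool_pos: [0.4701, -0.1079, 0.0433]
ee_rot: [[-0.91, 0.414, 0.002], [0.414, 0.91, -0.001], [-0.002, 0.0, -1.0]]
contact_force: [0.7, 0.3, 0.5]
width: 0.0847
finger_force: 0.0
turn rz 0.04 then [-0.     -0.0001  0.0013] or shift first [-0.     -0.0001  0.0013] z [ 0.4701 -0.1079  0.0433] j6 -84.0 19.05
time_s: 19.55
tool_pos: [0.4695, -0.1076, 0.0427]
ee_rot: [[-0.91, 0.414, 0.0], [0.414, 0.91, -0.0], [-0.0, 0.0, -1.0]]
contact_force: [-0.8, 0.5, 6.1]
width: 0.0332
finger_force: 59.1
time_s: 19.85
tool_pos: [0.4695, -0.1077, 0.0427]
ee_rot: [[-0.91, 0.414, 0.0], [0.414, 0.91, -0.0], [-0.0, 0.0, -1.0]]
contact_force: [-1.4, -0.0, 7.2]
width: 0.0326
finger_force: 59.1
time_s: 20.35
tool_pos: [0.4696, -0.1078, 0.1742]
ee_rot: [[-0.91, 0.414, 0.002], [0.414, 0.91, -0.001], [-0.002, 0.0, -1.0]]
contact_force: [0.3, -0.7, -2.3]
width: 0.0326
finger_force: 60.4
turn rz -12.47 then [-0.0847  0.2284  0.0024] or shift first [-0.0334  0.2413  0.0023] z [ 0.4696 -0.1078  0.1742] j6 -84.0 20.35
```

```bash
echo '[[[0, 0, 0, 0, 0, -1.24], [0, 0, 0, 0, 0, -1.24], [-0.24, 0.64, 0, 0, 0, 0], [-0.24, 0.64, 0, 0, 0, 0], [-0.24, 0.64, 0, 0, 0, 0]]]' | python3 steer.py|head -2
echo '[[[-0.24, 0.64, 0, 0, 0, 0], [-0.24, 0.64, 0, 0, 0, 0], [-0.24, 0.64, 0, 0, 0, 0], [-0.24, 0.64, 0, 0, 0, 0], [0, 0, 0, 0, 0, 0]]]' | python3 steer.py|head -2
echo '[[[0, 0, 0, 0, 0, 0], [0, 0, 0, 0, 0, 0], [0, 0, 0, 0, 0, 0]]]' | python3 steer.py; python3 d.py .600 .098 .172 -12
python3 - <<'E'
from h import *
import pickle
s=arm.state();im=arm.get_image("wrist");cv2.imwrite("pics/w4.png",im[:,:,::-1]);pickle.dump(s,open("w4.pkl","wb"))
E
```

```text
time_s: 20.85
tool_pos: [0.525, -0.0203, 0.1723]
time_s: 21.35
tool_pos: [0.5994, 0.0968, 0.1719]
time_s: 21.65
tool_pos: [0.5979, 0.093, 0.1723]
ee_rot: [[-0.978, 0.21, -0.0], [0.21, 0.978, -0.0], [0.0, -0.0, -1.0]]
contact_force: [0.1, 0.3, -0.9]
width: 0.0328
finger_force: 60.3
turn rz -0.12 then [-0.001   0.0053  0.0003] or shift first [-0.001   0.0053  0.0003] z [0.5979 0.093  0.1723] j6 -73.0 21.65
```

View pics/w4.png

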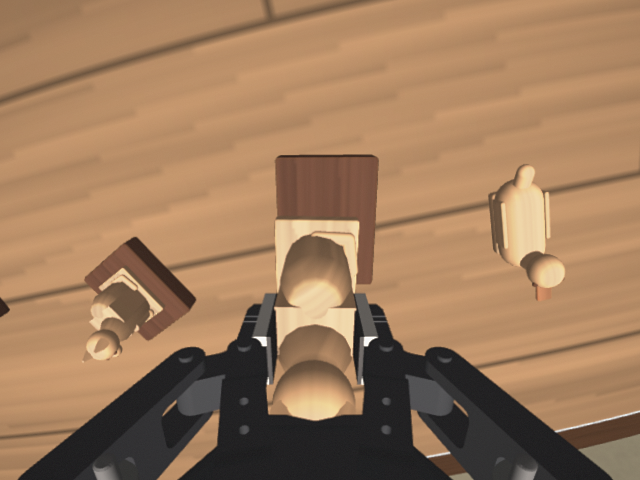

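Run:
```python
from h import *
from fit import fit
import pickle
s=pickle.load(open("w4.pkl","rb"))
print(fit("wrist",[(371.5,283.5),None,(276.5,157.5),(377.5,157)],.12,.088,.025,s))
for y in (220,222): print(s["ee_rot"].T@(px("wrist",(316.5,y),s["tool_pos"][2]-.0427+.01,s)-s["tool_pos"]))
```

```text
(array([0.6021, 0.1044]), np.float64(-11.8), array([ 1.8,  0.3, -1.2, -1.7, -0.5,  1.4]))
[0.03479718 0.00253984 0.03270964]
[0.0336813  0.00254143 0.03270932]
```

```bash
python3 d.py .6005 .1005 .0677 -12
echo '[[[-0.02, 0.16, 0.4, 0, 0, 0], [0, 0, 0.6, 0, 0, 0], [0, 0, 0.5, 0, 0, 0], [0, 0, 0.3, 0, 0, 0], [0, 0, 0.16, 0, 0, 0]]]' | python3 steer.py|head -2
echo '[[[0, 0, 0.06, 0, 0, 0], [0, 0, 0, 0, 0, 0], [0, 0, 0, 0, 0, 0]]]' | python3 steer.py
python3 d.py .6005 .1005 .0677 -12
```

```text
turn rz -0.12 then [-0.0009  0.0078  0.1047] or shift first [-0.0008  0.0078  0.1047] z [0.598  0.093  0.1724] j6 -73.0 21.7
time_s: 22.2
tool_pos: [0.6006, 0.101, 0.0733]
time_s: 22.5
tool_pos: [0.6015, 0.1014, 0.0723]
ee_rot: [[-0.978, 0.209, 0.002], [0.209, 0.978, 0.0], [-0.001, 0.0, -1.0]]
contact_force: [1.0, -0.7, -0.9]
width: 0.0331
finger_force: 60.4
turn rz -0.07 then [ 0.0008 -0.0011  0.0046] or shift first [ 0.0008 -0.0011  0.0046] z [0.6015 0.1014 0.0723] j6 -73.0 22.5
```

To row units: 0.002 m is 0.04, 0.001 m is 0.02.

```bash
echo '[[[0, 0, 0.04, 0, 0, 0], [0, 0, 0.04, 0, 0, 0], [0, 0, 0.02, 0, 0, 0], [0, 0, 0, 0, 0, 0]]]' | python3 steer.py
echo '[[[0, 0, 0, 0, 0, 0], [0, 0, 0, 0, 0, 0], [0, 0, 0, 0, 0, 0], [0, 0, 0, 0, 0, 0], [0, 0, 0, 0, 0, 0]]]' | python3 steer.py 0.085
echo '[[[0, 0, -0.2, 0, 0, 0], [0, 0, -0.6, 0, 0, 0], [0, 0, -0.8, 0, 0, 0], [0, 0, -0.8, 0, 0, 0], [0, 0, -0.8, 0, 0, 0]]]' | python3 steer.py|head -2
echo '[[[0.9, 0, 0, 0, 0, 0], [0.9, 0, 0, 0, 0, 0], [0.9, 0, 0, 0, 0, 0], [0.9, 0, 0, 0, 0, 0], [0.9, 0, 0, 0, 0, 0]]]' | python3 steer.py|head -2
echo '[[[0, 0.9, 0, 0, 0, 0], [0, 0.9, 0, 0, 0, 0], [0, 0.9, 0, 0, 0, 0], [0, 0.9, 0, 0, 0, 0], [0, 0.9, 0, 0, 0, 0]]]' | python3 steer.py|head -2
echo '[[[0, 0.9, 0, 0, 0, 0], [0, 0.9, 0, 0, 0, 0], [0, 0, 0, 0, 0, 0], [0, 0, 0, 0, 0, 0], [0, 0, 0, 0, 0, 0]]]' | python3 steer.py|head -2
python3 - <<'E'
from h import *
im=arm.get_image("top")[:,:,::-1];cv2.imwrite("pics/top1.png",im)
cv2.imwrite("pics/c2.png",cv2.resize(im[150:262,200:430],None,fx=3.4,fy=3.4,interpolation=cv2.INTER_CUBIC))
E
```

```text
time_s: 22.9
tool_pos: [0.6014, 0.1016, 0.0677]
ee_rot: [[-0.978, 0.209, 0.001], [0.209, 0.978, 0.0], [-0.001, 0.0, -1.0]]
contact_force: [-3.9, 0.3, 11.7]
width: 0.0327
finger_force: 61.9
time_s: 23.4
tool_pos: [0.601, 0.1014, 0.0662]
ee_rot: [[-0.978, 0.209, -0.0], [0.209, 0.978, -0.0], [0.0, -0.0, -1.0]]
contact_force: [-0.1, 0.3, 0.2]
width: 0.0845
finger_force: 0.0
time_s: 23.9
tool_pos: [0.6008, 0.1014, 0.2287]
time_s: 24.4
tool_pos: [0.3792, 0.1486, 0.2268]
time_s: 24.9
tool_pos: [0.428, 0.3705, 0.2271]
time_s: 25.4
tool_pos: [0.4467, 0.4557, 0.2267]
```

View pics/c2.png

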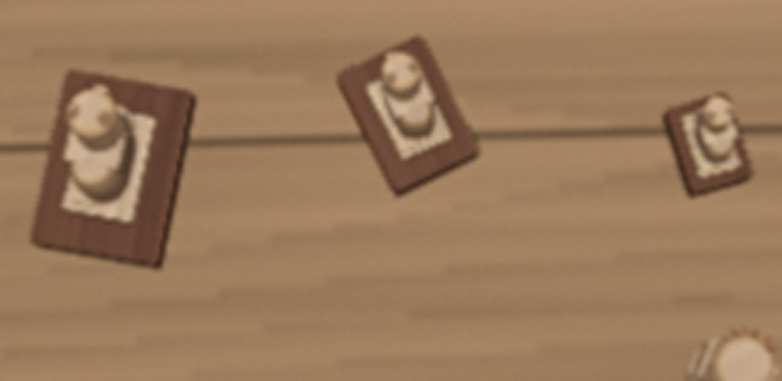

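Run:
```python
from fit import *
T=lambda c:[None if p is None else ((p[0]+.5)/3.4-.5+200,(p[1]+.5)/3.4-.5+150) for p in c]
for n,P,F,d in (("L",[(68,70),(195,95),(160,268),(33,243)],[None,(156,115),(136,221),(63,207)],(.12,.088,.07,.046,.01)),
("M",[(338,74),(422,36),(480,152),(399,195)],[(368,87),None,(452,138),(404,158)],(.09,.064,.055,.036,.008)),
("S",[(664,112),(726,93),(751,180),(691,196)],[(683,113),None,(738,165),(696,178)],(.06,.044,.042,.028,.006))):
    a=fit("top",T(P),d[0],d[1],.025);b=fit("top",T(F),d[2],d[3],.025+d[4]);t=np.radians(a[1]);D=b[0]-a[0]
    print(n,a,b,"rel mm along/across",1e3*(D@[np.cos(t),np.sin(t)]),1e3*(D@[-np.sin(t),np.cos(t)]))
```

```text
L (array([0.5991, 0.0981]), np.float64(-11.9), array([-0.2, -0.3,  1.5, -1.1, -0.3, -0.2, -1.1,  1.6])) (array([0.6016, 0.0986]), np.float64(-11.9), array([-0.9,  0.4,  1. ,  1.4, -0.1, -1.8])) rel mm along/across 2.3431703700561903 1.0047649560424623
M (array([ 0.6304, -0.0984]), np.float64(24.9), array([-1. ,  1.1,  1.3, -0.6, -0.4, -2.2,  0.1,  1.8])) (array([ 0.6302, -0.0988]), np.float64(23.7), array([ 0.7,  0.1,  0.6, -0.6, -1.3,  0.5])) rel mm along/across -0.3498231282052684 -0.2786104430430949
S (array([ 0.6046, -0.2951]), np.float64(14.2), array([ 0.6,  0.5, -0.6, -0.1,  0.5, -1.3, -0.5,  0.9])) (array([ 0.6064, -0.2957]), np.float64(10.6), array([-0.7,  0.6, -1.1,  0.1,  1.8, -0.6])) rel mm along/across 1.5978171982839804 -1.0232205045189775
```

All three are within about 3 mm and 4° of their plinths, so I'm handing in.

```bash
python3 -c "
from plant import arm
print(arm.job_done())"
```

```text
the job is handed in; nothing more can be done
None
```

I stood each cat on the plinth of its own size and handed the job in at about 25 s. In the last top picture each was within 3 mm of its plinth's centre and 4° of square, and no move was directed at the owl, duck or sanding block; the hand-in gave no verdict.

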